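# Shift the H-gate gear lever across and into third

## Robot

A 6-joint arm with a two-finger parallel gripper is mounted at the origin on the work surface. World frame = base frame: x ahead of the robot, y to its left, z up, the work surface at z = 0. Lengths are in m, angles in rad, forces in N, time in s.
With the tool pointing down it reaches from about 0.275 to 0.775 m from the base axis. Payload 14.6 kg.
Tool frame: the origin (TCP) lies on the mounting face of the last link; the fingertips stand 173 mm ahead of it and the grasp point (between the pads) lies 155 mm ahead of it; z points along the fingers, y is the line along which they close (so a half turn about z gives the same grasp; the last joint's range is limited). The gripper opens to 85 mm and grips with 20 to 120 N. Pads are 22 mm wide; open, the fingers measure 114 mm over their backs; the gripper's body (76 mm by 85 mm) begins 54 mm behind the grasp point. The pads swing forward as they close: fully open they stand 13 mm farther back than shut.
Start: joints at [-1.287, 0.263, -0.048, 1.259, 0, 1.415], TCP at [0.223, -0.475, 0.405] pointing down, gripper open.
Joint ranges: [-2.65, 2.65], [-0.89, 1.7], [-1.18, 1.37], [-2.13, 2.11], [-1.35, 1.29], [-3.14, 3.14]. Speed limits (rad/s): [1.89, 1.89, 2.57, 2.79, 3.14, 3.14].

## Interface

Orientations are given as a 3x3 rotation matrix whose columns are the frame's x, y, z axes.
In Python, from plant import state, snapshot, camera_info, sign_off gives the robot as it stands.
- The arm moves only by the tool apply_moves, never from a script. Its argument "moves" is a list of rows, each a list of 6 numbers: the shift along the tool's x, y, z in mm, then the turn, a rotation vector about the tool's x, y, z in degrees. A call has 1 to 10 rows; each row is the pose to reach, as a shift and turn from the pose commanded when the call began, along the tool's axes at that moment; what a row does not reach only later rows make up. A row lasts 1/12 s, in which the tool goes at most 41.7 mm and 7.16 degrees, less where a joint would pass 70% of its speed; a pose out of reach is approached as far as the arm can. A call with a gripper value outside its range is refused whole. "claw" is the finger opening in mm, from 0 to 85.4, set as the call begins (left out, the last holds). The fingers move at their own pace and stop on an object; "squeeze" is the grip in N (left out, the last holds). Time passes only in rows, so rows that repeat a pose let the fingers close. It gives the time, the measured TCP pose, the force, the opening and the grip force at its end, in the units of the state.
- state(): the state, without advancing time (a new reading comes with each control period).
- snapshot(name): name is "side" or "top"; returns (picture, depth): 420x560x3 uint8, red, green, blue; 420x560 float32, m along the optical axis (not along the pixel's ray), 0 where there is no reading.
- camera_info(name): a dict with "camera_matrix" (3x3 intrinsics, pixels), "R" (3x3) and "t" (3): a world point X has camera coordinates R X + t. Camera axes: x right, y down, z forward; pixel columns grow to the right and rows downward; lengths in m; the calibration is good to about 2 mm. A picture is of the moment at which its call begins. camera_info takes no time and is no camera call.
- sign_off(): hands the job in; it is judged then, once.
The state is a dict: "time_s": time; "q": joint angles; "dq": joint speeds; "joint_efforts": joint torques, N m; "tcp_pos": TCP position; "orientation": TCP orientation; "wrist_force": force on the tool from outside, world axes, zero at the start; "moment": the same for the moment, N m; "finger_gap": finger opening in m; "finger_force": force on a finger pad.
Only numpy, scipy, OpenCV 4.12 (cv2) and the standard library are available. Lean on these libraries where they do the work, as an engineer would, in place of code of your own. Each camera call takes 0.05 s, during which the arm holds its last target. There are 200 camera calls.

## Task

The driving-simulator gear shifter, in for repair on the blue mat, has its lever somewhere in the left-hand slot of the H-gate (first gear ahead, second behind). Using only the outside of the fingers, without pinching the lever, push it to neutral, across to the right, and then forward until it is fully home in third, without letting it drop back into fourth. Leave the lever there, let go of it, and leave the loose things on the mat where they are.

Things in the scene. Friction and masses are not known exactly. Their poses are not given: they have to be found in the camera images.
- shifter: Black steel gear shifter with an aluminium gate plate (130 mm along x, 96 mm along y, top 112 mm above the bench), bolted to a grey plate 200 x 160 mm on a blue mat 300 x 460 mm, 4 mm thick; all one fixed unit that does not move when pushed. Origin on the bench below the middle of the gate; x forward (away from the driver, roughly away from the robot), y left, z up.
- gate (a point): Centre of the H cut-out on the gate plate's top; axes as the shifter's. Two fore-and-aft slots 12 mm wide: left at y = +10 mm (first gear at the forward end, second at the rear), right at y = -10 mm (third forward, fourth rear), joined at x = 0 by the neutral channel, 12 mm wide. The teeth have round tips: a lever up to about 10 mm off at the knob still finds its way in.
- pivot (a point): Point about which the lever tilts both ways, 67 mm straight below the middle of the gate plate's top (45 mm above the bench), inside the housing; axes as the shifter's.
- knob (a point): Centre of the red ball-like knob, 48 mm across and 49 mm high, 175 mm from the pivot along the lever (220 mm above the bench when upright); z up along the lever. A bare steel shaft 10 mm thick runs from it down into the gate. It travels 52 mm fore and aft of neutral, 29 mm left and right of the middle. About 5 N moves it fore and aft, 3 N across; no spring, friction keeps it where it is left.
- fore_aft (a joint): Tilt of the lever fore and aft, rad: 0 = neutral, +0.30 = fully forward (first or third, hard stop), -0.30 = fully back (second or fourth, hard stop). It starts anywhere from nearly fully forward to nearly fully back.
- across (a joint): Tilt of the lever to the side, rad: -0.165 = against the left stop, 0 = middle, +0.165 = against the right stop. From about 0.138 to 0.165 either side it stands in the left (negative) or right (positive) slot; it passes from side to side only near fore_aft = 0 (within about 0.02, more at the round tips). It starts in the left slot.
- screwdriver: Loose screwdriver with a red handle, about 170 mm long, lying on the mat to the right of the shifter along its own x axis, 26 mm high at the handle. Origin at its underside, middle. Leave alone.
- bottle: Loose white bottle with a red cap, 44 mm across, 110 mm high, standing on the mat to the left of the shifter. Origin at the centre of its underside. Leave alone.
- tape: Loose roll of amber tape, 60 mm across, 19 mm high, lying flat on the mat to the left of the shifter. Origin at the centre of its underside. Leave alone.
- motor: Loose dark drone motor, 29 mm across, 26 mm high, standing on the mat to the right of the shifter. Origin at the centre of its underside. Leave alone.

How it is judged:
By the outcome, as a careful person would: the job done as asked, in the order asked, and still so for the second after the job is handed in, with the robot touching nothing.
It also fails if it takes over 64 s, if anything falls off the work surface, if the arm or the gripper's body presses on something with over 40 N, if the wrist force passes 120 N, or if a joint passes its speed limit or range.

## Working session

There is one attempt and no reset: what is moved stays moved. The work goes in short steps, Python scripts to look and compute and a tool call to move; the robot and the scene stay as the last step left them, time stands still between calls to the robot, and variables do not carry over. Pictures are saved under pics/ and viewed, at most 10 in all, crops included, and the job is handed in when it is done.

Besides the shell and the picture viewer there is one more tool, called after "Request:" as a command line: name --pt "numbers of a row" for each row, then --argument value for the rest. apply_moves: Moves the arm, as the interface text tells. Its arguments: {"type":"object","properties":{"moves":{"type":"array","items":{"type":"array","items":{"type":"number"}}},"claw":{"type":"number"},"squeeze":{"type":"number"}},"required":["moves"]}

```bash
mkdir -p pics; ls; python3 - <<'E'
from plant import *
import cv2,numpy as np
s=state();print({k:np.round(v,3).tolist() for k,v in s.items()})
for n in("side","top"):
    p,d=snapshot(n);np.savez(f"{n}0.npz",p=p,d=d);cv2.imwrite(f"pics/{n}0.png",p[:,:,::-1]);c=camera_info(n);print(n,np.round(c["camera_matrix"],1).tolist(),np.round(c["R"],3).tolist(),np.round(c["t"],3).tolist())
E
```

```text
pics
{'time_s': 0.0, 'q': [-1.287, 0.264, -0.049, 1.259, 0.0, 1.415], 'dq': [0.001, -0.001, -0.0, 0.002, -0.001, -0.0], 'joint_efforts': [0.002, -63.762, 38.456, 0.014, -0.0, 0.0], 'tcp_pos': [0.223, -0.475, 0.404], 'orientation': [[0.905, 0.425, -0.0], [0.425, -0.905, 0.001], [0.0, -0.001, -1.0]], 'wrist_force': [0.777, -0.228, 0.324], 'moment': [-0.027, -0.02, -0.036], 'finger_force': 0.0, 'finger_gap': 0.086}
side [[478.2, 0.0, 278.5], [0.0, 478.2, 203.7], [0.0, 0.0, 1.0]] [[1.0, -0.028, 0.003], [-0.013, -0.573, -0.819], [0.024, 0.819, -0.573]] [-0.556, 0.153, 1.04]
top [[524.3, 0.0, 271.7], [0.0, 524.3, 204.7], [0.0, 0.0, 1.0]] [[0.037, -0.999, -0.005], [-0.978, -0.035, -0.208], [0.207, 0.012, -0.978]] [0.012, 0.586, 1.06]
```

View pics/side0.png

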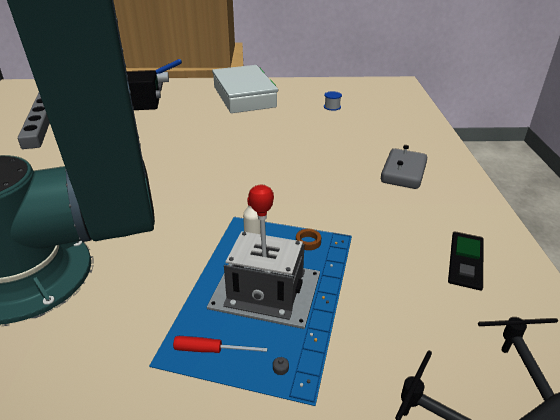

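View pics/top0.png

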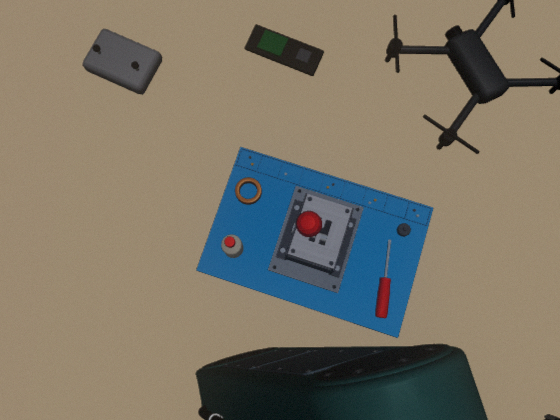

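The side view shows the red knob at about (261,198) above the gate plate at about (265,252). In the top view the knob is at about (309,224), the gate at (322,236), the bottle at (231,243) and the screwdriver at (385,285).

```bash
cat > h.py <<'E'
from plant import *
import cv2,numpy as np
def world(n,d):
    c=camera_info(n);K,R,t=c["camera_matrix"],np.array(c["R"]),np.array(c["t"])
    v,u=np.mgrid[:d.shape[0],:d.shape[1]]
    P=np.stack([(u-K[0][2])/K[0][0]*d,(v-K[1][2])/K[1][1]*d,d],-1)
    return (P-t)@R
def ray(n,u,v):
    c=camera_info(n);R=np.array(c["R"]);o=-R.T@np.array(c["t"])
    r=R.T@np.linalg.inv(c["camera_matrix"])@[u,v,1];return o,r/np.linalg.norm(r)
def redmask(p):
    a=p.astype(int);return ((a[...,0]>90)&(a[...,0]>2.5*a[...,1])&(a[...,0]>2.5*a[...,2]))
def knob(shots):
    A=np.zeros((3,3));b=np.zeros(3);out=[]
    for n,(p,d) in shots.items():
        W=world(n,d);m=redmask(p)&(d>0)&(W[...,2]>.16)&(W[...,2]<.27)
        nl,l,st,ce=cv2.connectedComponentsWithStats(m.astype(np.uint8));
        if nl<2: continue
        i=1+np.argmax(st[1:,4]);x,y,w,h=st[i,:4];print(n,"knob box",x,y,w,h)
        o,r=ray(n,x+w/2-.5,y+h/2-.5);M=np.eye(3)-np.outer(r,r);A+=M;b+=M@o;out.append((o,r))
    X=np.linalg.solve(A,b)if len(out)>1 else None
    return X,out
E
python3 - <<'E'
from h import *
S={n:(lambda z:(z["p"],z["d"]))(np.load(f"{n}0.npz")) for n in("side","top")}
X,o=knob(S);print("knob",X,[np.linalg.norm(np.cross(r,X-a)) for a,r in o])
for n,(p,d) in S.items():
    W=world(n,d)
    for lo,hi,nm in((.105,.119,"gate"),):
        m=(d>0)&(W[...,2]>lo)&(W[...,2]<hi)&(np.hypot(W[...,0]-.5,W[...,1]+.05)<.25)&(~redmask(p))
        nl,l,st,ce=cv2.connectedComponentsWithStats(m.astype(np.uint8));i=1+np.argmax(st[1:,4])
        Q=W[l==i];print(n,nm,len(Q),Q.mean(0),cv2.minAreaRect((Q[:,:2]*1000).astype(np.float32)))
    hsv=cv2.cvtColor(p,cv2.COLOR_RGB2HSV);m=(cv2.inRange(hsv,(95,150,60),(120,255,255))>0)&(d>0)&(abs(W[...,2])<.02)
    Q=W[m];print("mat",Q.mean(0),cv2.minAreaRect((Q[:,:2]*1000).astype(np.float32)))
    # red cap
    m=redmask(p)&(d>0)&(W[...,2]>.08)&(W[...,2]<.13);Q=W[m];print("cap",len(Q),np.median(Q,0))
    if n=="top":cv2.imwrite("pics/crop.png",cv2.resize(p[170:310,210:450,::-1],None,fx=3.3,fy=3.3,interpolation=cv2.INTER_CUBIC))
E
```

```text
side knob box 249 185 25 31
top knob box 297 212 24 22
knob [ 0.52208056 -0.03733895  0.21278884] [np.float64(0.0006029409108720697), np.float64(0.0006029409108718256)]
side gate 2049 [ 0.52721131 -0.07028208  0.11133269] ((526.8694458007812, -65.1020278930664), (100.80044555664062, 131.1562042236328), 74.23851776123047)
mat [ 0.51831779 -0.14770648  0.00352749] ((630.9264526367188, 293.5647888183594), (1209.8453369140625, 299.8326721191406), 73.84574890136719)
cap 8 [0.49012529 0.1101735  0.10861987]
top gate 2328 [ 0.52208787 -0.07067862  0.11128531] ((526.0890502929688, -66.57846069335938), (102.51883697509766, 131.0124053955078), 73.97681427001953)
mat [ 0.51988401 -0.07049889  0.00337276] ((525.3451538085938, -67.64227294921875), (458.84381103515625, 298.4949951171875), 73.8031005859375)
cap 79 [0.4964247  0.11513348 0.11363849]
```

View pics/crop.png

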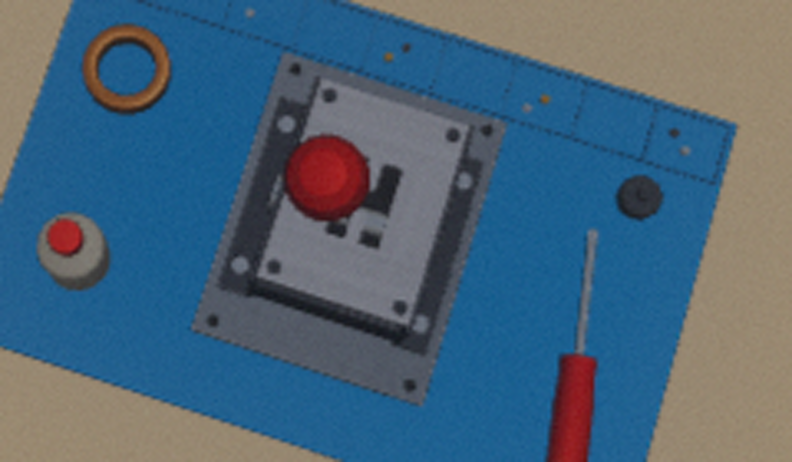

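The crop shows the knob over the left slot, slightly behind neutral. Third and fourth on the right are uncovered, and the shifter's yaw is about -16°. Next I set up a helper for shifter axes and tool offsets.

```bash
cat >> h.py <<'E'
YAW=np.deg2rad(-16.0);C=np.array([.526,-.066,0])
RS=np.array([[np.cos(YAW),-np.sin(YAW),0],[np.sin(YAW),np.cos(YAW),0],[0,0,1.]])
def sh(X): return RS.T@(np.array(X)-C)      # shifter axes
def go(x,y,ztip):                            # mm in shifter axes -> mm in tool axes
    s=state();T=C+RS@np.array([x,y,0])/1000;T[2]=ztip/1000+.173
    R=np.array(s["orientation"]);p=np.array(s["tcp_pos"]);q=sh(p)*1000
    print("tool at",np.round(q,1),"shift",np.round(R.T@(T-p)*1000,1))
    yaw=np.arctan2(R[1,0],R[0,0]);print("turn about tool z",np.round(-np.rad2deg(YAW+np.pi/2-yaw),2),"tilt",np.round(R[:,2],4))
def look(tag=None):                          # knob: rays onto arc height z(r)
    S={n:snapshot(n) for n in("side","top")}
    for n,(p,d) in S.items():
        W=world(n,d);m=(redmask(p)&(d>0)&(W[...,2]>.19)&(W[...,2]<.26)).astype(np.uint8)
        k,l,st,ce=cv2.connectedComponentsWithStats(m)
        if k<2: print(n,"none");continue
        i=1+np.argmax(st[1:,4]);pts=np.argwhere(l==i)[:,::-1].astype(np.float32)
        (u,v),r=cv2.minEnclosingCircle(pts);o,dr=ray(n,u,v);z=.219
        for _ in range(5):
            X=o+dr*(z-o[2])/dr[2];q=sh(X);z=.045+np.sqrt(max(.175**2-q[0]**2-q[1]**2,.02))
        print(n,"px",(round(u,1),round(v,1)),"r",round(r,1),"area",st[i,4],"knob mm",np.round(q*1000,1),"tilt fa",round(np.arcsin(q[0]/.175),3),"ac",round(np.arcsin(-q[1]/.175),3))
        if tag:cv2.imwrite(f"pics/{n}_{tag}.png",p[:,:,::-1])
E
python3 - <<'E'
from h import *
look();go(-90,27,202)
E
```

```text
side px (260.9, 199.1) r 14.5 area 504 knob mm [-10.8  21.  218.4] tilt fa -0.062 ac -0.12
top px (308.6, 222.5) r 11.7 area 407 knob mm [-12.   26.6 217.6] tilt fa -0.068 ac -0.153
tool at [-178.4 -476.9  404.4] shift [ 398.1 -321.3   29.6]
turn about tool z -48.86 tilt [-2.e-04  6.e-04 -1.e+00]
```

Request:
apply_moves --claw 0 --pt "40 -32 3 0 0 -6" --pt "80 -64 6 0 0 -12" --pt "120 -96 9 0 0 -18" --pt "160 -128 12 0 0 -24" --pt "200 -160 15 0 0 -30" --pt "240 -192 18 0 0 -36" --pt "280 -224 21 0 0 -42" --pt "320 -257 24 0 0 -48.9" --pt "360 -290 27 0 0 -48.9" --pt "398 -321 29.5 0 0 -48.9"

```text
time_s: 1.03
tcp_pos: [0.406, -0.0995, 0.3805]
orientation: [[0.274, 0.962, 0.0], [0.962, -0.274, -0.0], [-0.0, 0.0, -1.0]]
wrist_force: [1.7, -2.1, 1.1]
finger_gap: 0.0001
finger_force: 0.0
```

```bash
python3 - <<'E'
from h import *
print(state()["wrist_force"],state()["finger_gap"]);go(-60,27,202);look("a")
E
```

```text
[ 1.73494928 -2.13819856  1.10048891] 9.049736099927398e-05
tool at [-106.2  -65.3  380.5] shift [92.2 46.3  5.5]
turn about tool z 0.08 tilt [ 4.e-04 -2.e-04 -1.e+00]
side px (260.8, 198.6) r 14.0 area 515 knob mm [-11.5  23.  218.1] tilt fa -0.066 ac -0.132
top px (309.0, 222.9) r 12.2 area 435 knob mm [-12.5  25.7 217.7] tilt fa -0.072 ac -0.147
```

Request:
apply_moves --pt "40 3 2 0 0 0" --pt "75 10 4 0 0 0" --pt "80 20 5 0 0 0" --pt "80 20 5 0 0 0" --pt "80 20 5 0 0 0"

```text
time_s: 1.55
tcp_pos: [0.447, -0.0305, 0.3752]
orientation: [[0.274, 0.962, -0.001], [0.962, -0.274, -0.0], [-0.0, -0.001, -1.0]]
wrist_force: [0.1, -0.5, 0.4]
finger_gap: -0.0001
finger_force: 0.0
```

```bash
python3 - <<'E'
from h import *
print(state()["wrist_force"]);go(-60,27,202);look("b")
E
```

```text
[ 0.08058322 -0.53578657  0.3655076 ]
tool at [-85.7  12.3 375.2] shift [14.6 25.8  0.2]
turn about tool z 0.08 tilt [-7.e-04 -1.e-04 -1.e+00]
side px (260.9, 199.3) r 14.7 area 508 knob mm [-10.5  20.2 218.5] tilt fa -0.06 ac -0.116
top none
```

View pics/side_b.png

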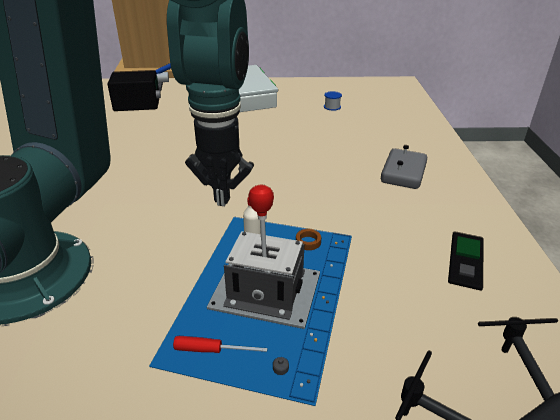

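The fingertips, closed, are at about (222,200). The finger linkage spreads out along tool y to about (250,168), so I'll push only with the narrow tool-x faces. I turn 90° for the forward pushes.

Request:
apply_moves --pt "5 -8 0 0 0 -7" --pt "10 -14 0 0 0 -14" --pt "14 -14 0 0 0 -21" --pt "14 -14 0 0 0 -28" --pt "14 -14 0 0 0 -35" --pt "14 -14 0 0 0 -42" --pt "14 -14 0 0 0 -49" --pt "14 -14 0 0 0 -56" --pt "14 -14 0 0 0 -63" --pt "14 -14 0 0 0 -70"

```text
time_s: 2.48
tcp_pos: [0.4367, -0.0139, 0.3756]
orientation: [[-0.812, 0.584, -0.0], [0.584, 0.812, -0.0], [-0.0, -0.0, -1.0]]
wrist_force: [-0.1, 0.5, -0.2]
finger_gap: -0.0002
finger_force: 0.0
```

Request:
apply_moves --pt "0 0 0 0 0 -7" --pt "0 0 0 0 0 -14" --pt "0 0 0 0 0 -20" --pt "0 0 0 0 0 -20" --pt "0 0 0 0 0 -20" --pt "0 0 0 0 0 -20"

```text
time_s: 2.98
tcp_pos: [0.4371, -0.0134, 0.3756]
orientation: [[-0.96, 0.279, 0.0], [0.279, 0.96, -0.0], [-0.0, -0.0, -1.0]]
wrist_force: [0.2, 0.5, -0.3]
finger_gap: 0.0001
finger_force: 0.0
```

```bash
python3 - <<'E'
from h import *
s=state();print(s["wrist_force"],s["q"]);go(-55,26,202);look("c")
E
```

```text
[ 0.15717916  0.46948269 -0.3391743 ] [-2.17350849e-01  1.25724064e-01 -3.08451233e-01  1.13646984e+00
 -6.98684047e-05  6.58359111e-02]
tool at [-100.    26.1  375.6] shift [-45.    0.1   0.6]
turn about tool z 89.77 tilt [ 1.e-04 -1.e-04 -1.e+00]
side px (260.9, 198.2) r 13.7 area 493 knob mm [-11.9  24.7 217.8] tilt fa -0.068 ac -0.142
top none
```

Request:
apply_moves --pt "-25 0 0 0 0 0" --pt "-42 0 0 0 0 0" --pt "-46 0 0 0 0 0" --pt "-50 0 0 0 0 0" --pt "-54 0 0 0 0 0" --pt "-58 0 0 0 0 0" --pt "-61 0 0 0 0 0" --pt "-63 0 0 0 0 0" --pt "-63 0 0 0 0 0" --pt "-63 0 0 0 0 0"

```text
time_s: 3.92
tcp_pos: [0.4975, -0.03, 0.3756]
orientation: [[-0.961, 0.275, -0.0], [0.275, 0.961, 0.0], [0.0, 0.0, -1.0]]
wrist_force: [-3.0, 0.4, 2.7]
finger_gap: -0.0002
finger_force: 1.9
```

```bash
python3 - <<'E'
from h import *
s=state();print(s["wrist_force"]);go(-35,26,202);look("d")
E
```

```text
[-2.9856723   0.42591101  2.74068622]
tool at [-37.3  26.7 375.6] shift [-2.3 -0.7  0.6]
turn about tool z 90.03 tilt [-2.e-04  1.e-04 -1.e+00]
side px (266.5, 199.7) r 14.5 area 500 knob mm [-1.000e-01  2.130e+01  2.187e+02] tilt fa -0.0 ac -0.122
top none
```

View pics/side_d.png

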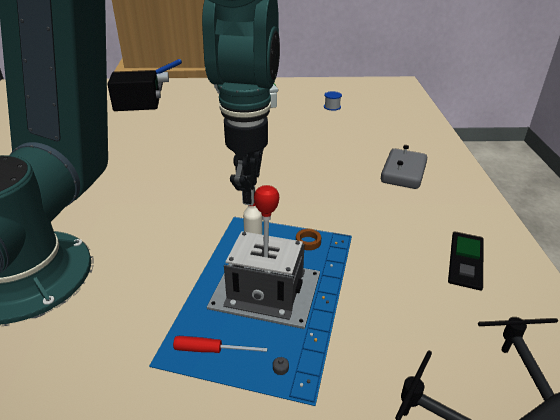

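The knob, at about (266,200), now stands upright over the neutral channel, with the finger just behind it. Next I back off, go around to the left and turn the tool.

Request:
apply_moves --pt "15 0 0 0 0 0" --pt "45 0 0 0 0 0" --pt "58 30 0 0 0 7" --pt "58 60 0 0 0 14" --pt "45 80 0 0 0 21" --pt "15 82 0 0 0 28" --pt "-15 82 0 0 0 35" --pt "-37 80 0 0 0 42" --pt "-37 75 0 0 0 49" --pt "-37 75 0 0 0 56"

```text
time_s: 4.85
tcp_pos: [0.5552, 0.031, 0.3749]
orientation: [[-0.303, 0.953, 0.0], [0.953, 0.303, -0.0], [-0.0, -0.0, -1.0]]
wrist_force: [0.2, 0.1, 0.5]
finger_gap: -0.0002
finger_force: 0.0
```

Request:
apply_moves --pt "0 0 0 0 0 7" --pt "0 0 0 0 0 14" --pt "0 0 0 0 0 21" --pt "0 0 0 0 0 28" --pt "0 0 0 0 0 34" --pt "0 0 0 0 0 34" --pt "0 0 0 0 0 34" --pt "0 0 0 0 0 34"

```text
time_s: 5.52
tcp_pos: [0.5541, 0.0318, 0.3755]
orientation: [[0.271, 0.962, 0.0], [0.962, -0.271, -0.0], [-0.0, 0.0, -1.0]]
wrist_force: [0.0, -0.1, -0.4]
finger_gap: 0.0003
finger_force: 0.0
```

```bash
python3 - <<'E'
from h import *
s=state();print(s["wrist_force"]);go(-1,68,202);look("e")
E
```

```text
[ 0.00338559 -0.07983716 -0.42323787]
tool at [1.000e-01 1.017e+02 3.755e+02] shift [-33.7  -1.2   0.5]
turn about tool z 0.25 tilt [ 2.e-04 -1.e-04 -1.e+00]
side px (266.5, 199.9) r 14.6 area 492 knob mm [1.000e-01 2.080e+01 2.188e+02] tilt fa 0.0 ac -0.119
top px (317.0, 217.5) r 9.6 area 99 knob mm [  1.3  14.8 219.4] tilt fa 0.007 ac -0.085
```

Request:
apply_moves --pt "-25 -1 0 0 0 0" --pt "-36 -1 0 0 0 0" --pt "-42 -1 0 0 0 0" --pt "-48 -1 0 0 0 0" --pt "-54 -1 0 0 0 0" --pt "-60 -1 0 0 0 0" --pt "-66 -1 0 0 0 0" --pt "-72 -1 0 0 0 0" --pt "-76 -1 0 0 0 0" --pt "-76 -1 0 0 0 0"

```text
time_s: 6.45
tcp_pos: [0.5321, -0.0417, 0.3754]
orientation: [[0.276, 0.961, -0.0], [0.961, -0.276, -0.0], [-0.0, -0.0, -1.0]]
wrist_force: [0.3, 0.7, 1.3]
finger_gap: 0.0002
finger_force: 0.5
```

```bash
python3 - <<'E'
from h import *
s=state();print(s["wrist_force"],"shifter axes",RS.T@s["wrist_force"]);go(-1,9,202);look("f")
E
```

```text
[0.33219355 0.65674284 1.29284842] shifter axes [0.13830208 0.72286668 1.29284842]
tool at [ -0.9  25.  375.4] shift [-16.   -0.1   0.4]
turn about tool z 0.0 tilt [-3.e-04 -3.e-04 -1.e+00]
side px (260.5, 209.5) r 14.6 area 522 knob mm [ -1.8 -12.6 219.5] tilt fa -0.01 ac 0.072
top none
```

Request:
apply_moves --pt "-4 0 0 0 0 0" --pt "-8 0 0 0 0 0" --pt "-11 0 0 0 0 0" --pt "-14 0 0 0 0 0" --pt "-14 0 0 0 0 0"

```text
time_s: 6.97
tcp_pos: [0.5282, -0.0549, 0.3755]
orientation: [[0.275, 0.961, -0.0], [0.961, -0.275, -0.0], [-0.0, -0.0, -1.0]]
wrist_force: [-1.1, 1.4, 0.9]
finger_gap: 0.0
finger_force: 0.8
```

```bash
python3 - <<'E'
from h import *
s=state();print("shifter axes",RS.T@s["wrist_force"]);go(-1,9,202);look("g")
E
```

```text
shifter axes [-1.45642735  1.06824818  0.88301131]
tool at [ -0.9  11.2 375.5] shift [-2.2 -0.1  0.5]
turn about tool z 0.02 tilt [-0.e+00 -1.e-04 -1.e+00]
side px (258.2, 213.4) r 13.9 area 535 knob mm [ -2.8 -23.5 218.4] tilt fa -0.016 ac 0.135
top none
```

Not yet at the stop, so I keep going in small steps until the force rises.

Request:
apply_moves --pt "-2 0 0 0 0 0" --pt "-4 0 0 0 0 0" --pt "-5 0 0 0 0 0" --pt "-5 0 0 0 0 0"

```text
time_s: 7.4
tcp_pos: [0.527, -0.0592, 0.3754]
orientation: [[0.275, 0.961, 0.0], [0.961, -0.275, 0.001], [0.001, -0.0, -1.0]]
wrist_force: [1.3, 6.2, 0.6]
finger_gap: 0.0004
finger_force: 3.3
```

```bash
python3 - <<'E'
from h import *
s=state();print("shifter axes",RS.T@s["wrist_force"]);go(-1,9,202);look("h")
E
```

```text
shifter axes [-0.43101908  6.3153285   0.61458846]
tool at [ -0.9   6.8 375.4] shift [ 2.2 -0.1  0.4]
turn about tool z 0.05 tilt [ 3.0e-04  1.3e-03 -1.0e+00]
side px (257.6, 214.5) r 13.6 area 531 knob mm [ -3.1 -26.5 218. ] tilt fa -0.018 ac 0.152
top none
```

View pics/side_h.png

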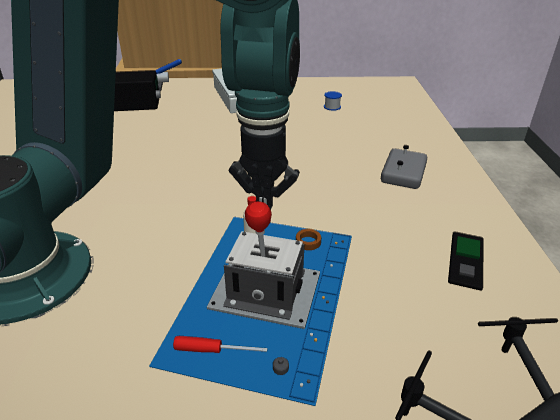

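The knob, at about (258,214), leans to the right against its stop, and the push force rose to 6 N. Next I go around to the rear.

Request:
apply_moves --pt "10 0 0 0 0 0" --pt "40 0 0 0 0 0" --pt "65 -15 0 0 0 -7" --pt "65 -50 0 0 0 -14" --pt "62 -85 0 0 0 -21" --pt "45 -105 0 0 0 -28" --pt "15 -108 0 0 0 -35" --pt "-15 -108 0 0 0 -42" --pt "-34 -105 0 0 0 -49" --pt "-34 -105 0 0 0 -56"

```text
time_s: 8.33
tcp_pos: [0.4163, -0.0653, 0.3757]
orientation: [[-0.64, 0.768, 0.0], [0.768, 0.64, -0.002], [-0.001, -0.001, -1.0]]
wrist_force: [-0.3, 0.3, -0.6]
finger_gap: -0.0004
finger_force: 0.0
```

Request:
apply_moves --pt "0 0 0 0 0 -7" --pt "0 0 0 0 0 -14" --pt "0 0 0 0 0 -21" --pt "0 0 0 0 0 -28" --pt "0 0 0 0 0 -34" --pt "0 0 0 0 0 -34" --pt "0 0 0 0 0 -34" --pt "0 0 0 0 0 -34"

```text
time_s: 9.0
tcp_pos: [0.4168, -0.063, 0.3755]
orientation: [[-0.958, 0.286, -0.0], [0.286, 0.958, -0.0], [-0.0, -0.0, -1.0]]
wrist_force: [0.2, 0.2, 0.2]
finger_gap: 0.0002
finger_force: 0.0
```

```bash
python3 - <<'E'
from h import *
s=state();print("shifter axes",RS.T@s["wrist_force"]);go(-45,-27,202);look("i")
E
```

```text
shifter axes [0.16431605 0.24484531 0.15275936]
tool at [-105.8  -27.2  375.5] shift [-60.8   0.8   0.5]
turn about tool z 89.41 tilt [-0.e+00 -3.e-04 -1.e+00]
side px (257.3, 214.5) r 13.6 area 517 knob mm [ -3.7 -26.6 217.9] tilt fa -0.021 ac 0.153
top none
```

Request:
apply_moves --pt "-30 0 3 0 0 0" --pt "-55 0 6 0 0 0" --pt "-62 0 6 0 0 0" --pt "-68 0 6 0 0 0" --pt "-74 0 6 0 0 0" --pt "-80 0 6 0 0 0" --pt "-86 0 6 0 0 0" --pt "-92 0 6 0 0 0" --pt "-96 0 6 0 0 0" --pt "-96 0 6 0 0 0"

```text
time_s: 9.93
tcp_pos: [0.5087, -0.0901, 0.3696]
orientation: [[-0.959, 0.282, -0.0], [0.282, 0.959, 0.0], [0.0, 0.0, -1.0]]
wrist_force: [-1.5, 1.3, 0.0]
finger_gap: -0.0003
finger_force: 0.6
```

```bash
python3 - <<'E'
from h import *
s=state();print("shifter axes",RS.T@s["wrist_force"]);go(15,-27,196);look("j")
E
```

```text
shifter axes [-1.78640212  0.82528795  0.02542996]
tool at [ -9.9 -27.9 369.6] shift [-24.9   1.1   0.6]
turn about tool z 89.59 tilt [-2.e-04  2.e-04 -1.e+00]
side px (273.6, 218.1) r 13.4 area 532 knob mm [ 26.5 -26.9 215.9] tilt fa 0.152 ac 0.154
top none
```

Request:
apply_moves --pt "-5 0 0 0 0 0" --pt "-10 0 0 0 0 0" --pt "-15 0 0 0 0 0" --pt "-19 0 0 0 0 0" --pt "-22 0 0 0 0 0" --pt "-24 0 0 0 0 0" --pt "-25 0 0 0 0 0" --pt "-25 0 0 0 0 0"

```text
time_s: 10.7
tcp_pos: [0.5327, -0.0973, 0.3691]
orientation: [[-0.959, 0.282, -0.001], [0.282, 0.959, 0.0], [0.001, -0.0, -1.0]]
wrist_force: [-5.4, 0.3, -4.7]
finger_gap: 0.0001
finger_force: 2.7
```

```bash
python3 - <<'E'
from h import *
s=state();print("shifter axes",RS.T@s["wrist_force"]);go(18,-27,196);look("k")
E
```

```text
shifter axes [-5.2639758  -1.2353646  -4.69455399]
tool at [ 15.1 -28.2 369.1] shift [-2.9  1.2  0.1]
turn about tool z 89.61 tilt [-1.3e-03  2.0e-04 -1.0e+00]
side px (288.0, 223.1) r 13.5 area 526 knob mm [ 52.8 -26.9 209.8] tilt fa 0.307 ac 0.154
top none
```

Request:
apply_moves --pt "-1 0 0 0 0 0" --pt "-2 0 0 0 0 0" --pt "-2 0 0 0 0 0"

```text
time_s: 11.05
tcp_pos: [0.534, -0.0976, 0.369]
orientation: [[-0.959, 0.282, -0.003], [0.282, 0.959, 0.001], [0.003, -0.0, -1.0]]
wrist_force: [-11.6, 2.0, -1.4]
finger_gap: -0.0
finger_force: 5.9
```

```bash
python3 - <<'E'
from h import *
s=state();print("shifter axes",RS.T@s["wrist_force"]);go(18,-27,196);look("l")
E
```

```text
shifter axes [-11.73423221  -1.31723746  -1.43094769]
tool at [ 16.4 -28.2 369. ] shift [-1.6  1.2  0. ]
turn about tool z 89.61 tilt [-3.e-03  6.e-04 -1.e+00]
side px (288.3, 223.2) r 13.5 area 533 knob mm [ 53.4 -26.9 209.6] tilt fa 0.31 ac 0.154
top none
```

Request:
apply_moves --pt "-1 0 0 0 0 0" --pt "-2 0 0 0 0 0" --pt "-2 0 0 0 0 0"

```text
time_s: 11.4
tcp_pos: [0.5352, -0.098, 0.3688]
orientation: [[-0.959, 0.282, -0.005], [0.282, 0.959, 0.001], [0.005, -0.0, -1.0]]
wrist_force: [-17.9, 3.8, 0.3]
finger_gap: 0.0001
finger_force: 9.0
```

```bash
python3 - <<'E'
from h import *
s=state();print("shifter axes",RS.T@s["wrist_force"]);go(18,-27,196);look("m")
E
```

```text
shifter axes [-18.30083627  -1.29611601   0.31472884]
tool at [ 17.6 -28.2 368.8] shift [-0.3  1.2 -0.2]
turn about tool z 89.61 tilt [-0.0049  0.001  -1.    ]
side px (288.7, 223.4) r 13.5 area 529 knob mm [ 54.1 -26.8 209.4] tilt fa 0.315 ac 0.154
top none
```

The force rises linearly with no further knob travel, so the lever is at the hard stop. I retreat straight back.

Request:
apply_moves --pt "3 0 0 0 0 0" --pt "12 0 0 0 0 0" --pt "40 0 0 0 0 0" --pt "75 0 -5 0 0 0" --pt "110 0 -20 0 0 0" --pt "130 -40 -30 0 0 0" --pt "130 -80 -30 0 0 0" --pt "130 -120 -30 0 0 0" --pt "130 -160 -30 0 0 0" --pt "130 -200 -30 0 0 0"

```text
time_s: 12.33
tcp_pos: [0.3544, -0.2553, 0.4004]
orientation: [[-0.959, 0.282, 0.003], [0.282, 0.959, -0.002], [-0.003, -0.002, -1.0]]
wrist_force: [1.1, 0.1, -0.1]
finger_gap: -0.0002
finger_force: 0.0
```

Request:
apply_moves --pt "0 -40 0 0 0 0" --pt "0 -80 0 0 0 0" --pt "0 -80 0 0 0 0" --pt "0 -80 0 0 0 0" --pt "0 -80 0 0 0 0" --pt "0 -80 0 0 0 0"

```text
time_s: 12.83
tcp_pos: [0.3332, -0.3294, 0.3998]
orientation: [[-0.96, 0.281, 0.001], [0.281, 0.96, -0.001], [-0.001, -0.0, -1.0]]
wrist_force: [-0.2, 0.3, -0.3]
finger_gap: -0.0001
finger_force: 0.0
```

```bash
python3 - <<'E'
from h import *
s=state();print(s["tcp_pos"],s["wrist_force"]);look("n")
E
```

```text
[ 0.33316394 -0.32944408  0.39982267] [-0.16302112  0.33727306 -0.25273358]
side px (287.8, 223.4) r 13.8 area 539 knob mm [ 52.7 -27.7 209.7] tilt fa 0.306 ac 0.159
top px (349.6, 198.0) r 11.1 area 359 knob mm [ 57.9 -32.3 206.9] tilt fa 0.337 ac 0.186
```

View pics/top_n.png

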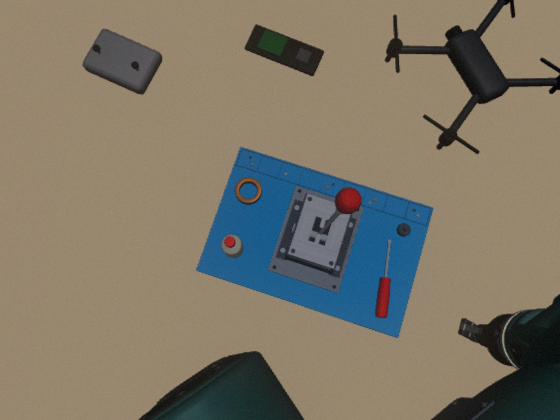

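View pics/side_n.png

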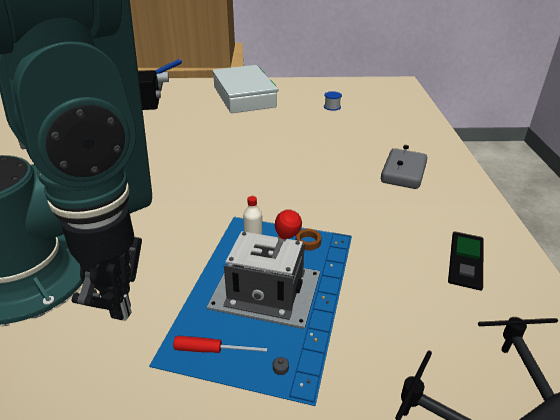

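The lever leans forward and right, fully home in third: the knob is at (348,200) in the top view and (288,223) in the side view. The bottle, tape, screwdriver and motor haven't moved, and the arm is clear.

```bash
python3 -c "
from plant import *
print(sign_off())"
```

```text
the job is handed in; nothing more can be done
None
```

The lever is fully home in third, pushed there through neutral and across to the right with the outside of the closed fingers; the arm is clear, the loose things are where they were, and the job was handed in at about 13 s.

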